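# Key-start the vehicle's generator

### The arm

A 6-joint arm with a two-finger parallel gripper is mounted at the origin on the work surface. World frame = base frame: x ahead of the robot, y to its left, z up, the work surface at z = 0. Lengths are in m, angles in degrees, forces in N, time in s.
With the tool pointing down it reaches from about 0.325 to 0.9 m from the base axis. Payload 6.1 kg.
Tool frame: the origin (TCP) lies at the very end of the fingers, on their centre line; the grasp point (between the pads) lies 19 mm behind it; z points along the fingers, y is the line along which they close (so a half turn about z gives the same grasp; the last joint's range is limited). The gripper opens to 85 mm and grips with 20 to 120 N. Pads are 22 mm wide; open, the fingers measure 114 mm over their backs; the gripper's body (76 mm by 85 mm) begins 54 mm behind the grasp point. The pads swing forward as they close: fully open they stand 13 mm farther back than shut.
Start: joints at [-71.912, 12.628, 87.462, -0, 79.91, -7.225], TCP at [0.267, -0.565, 0.231] pointing down, gripper open.
Joint ranges: [-170.65, 170.65], [-52.31, 119.04], [5.05, 147.46], [-71.25, 251.25], [11.57, 151.72], [-153.62, 153.62]. Speed limits (degrees/s): [147.25, 147.25, 172.46, 180, 180, 180].

### API

Orientations are given as a 3x3 rotation matrix whose columns are the frame's x, y, z axes.
In Python, from workcell import env gives the robot as it stands.
- The arm moves only by the shell command python3 -m creep 'ROWS' [OPENING] [FORCE]. ROWS is JSON, a list of rows, each a list of 6 numbers: the shift along the tool's x, y, z in m, then the turn, a rotation vector about the tool's x, y, z in degrees. In form: [[x, y, z, ax, ay, az], ...]. A call has 1 to 20 rows; each row is the pose to reach, as a shift and turn from the pose commanded when the call began, along the tool's axes at that moment; what a row does not reach only later rows make up. A row lasts 1/8 s, in which the tool goes at most 62.5 mm and 10.7 degrees, less where a joint would pass 70% of its speed; a pose out of reach is approached as far as the arm can. A call with a gripper value outside its range is refused whole. OPENING is the opening, from 0 (shut) to 1 (fully open), set as the call begins (- or left out, the last holds). The fingers move at their own pace and stop on an object; FORCE is the grip in N (left out, the last holds). Time passes only in rows, so rows that repeat a pose let the fingers close. It gives the time, the measured TCP pose, the force, the opening and the grip force at its end, in the units of the state.
- env.get_state(): the state, without advancing time (a new reading comes with each control period).
- env.camera(name): name is "scene" or "top"; returns the picture (420x560x3 uint8, red, green, blue); there is no depth.
- env.camera_info(name): a dict with "K" (3x3 intrinsics, pixels), "world_from_camera" (4x4, takes a point from camera to world coordinates). Camera axes: x right, y down, z forward; pixel columns grow to the right and rows downward; lengths in m; the calibration is good to about 2 mm. A picture is of the moment at which its call begins. camera_info takes no time and is no camera call.
- env.close_job(): hands the job in; it is judged then, once.
The state is a dict: "time": time; "joint_pos": joint angles; "joint_velocities": joint speeds; "joint_torque": joint torques, N m; "position": TCP position; "tcp_rot": TCP orientation; "force": force on the tool from outside, world axes, zero at the start; "ft_torque": the same for the moment, N m; "gripper_width": finger opening in m; "grasp_force": force on a finger pad.
Only numpy, scipy, OpenCV 4.12 (cv2) and the standard library are available. Lean on these libraries where they do the work, as an engineer would, in place of code of your own. Each camera call takes 0.05 s, during which the arm holds its last target. There are 200 camera calls.

### The job

Start up the generator from the control console: first throw the black-knobbed lever into the green-marked notch, where it clicks in and stays by itself standing upright. Then take the red key from its stand, push it fully home in the lock, working it past the sticky pins, turn it a quarter turn clockwise (seen from above) to the stop and finish while still holding it turned there against its return spring. Leave the cup, the radio and the stapler where they are.

Things in the scene. Friction and masses are not known exactly. Their poses are not given: they have to be found in the camera images.
- console: Grey control console, fixed to the desk, 160 (x) x 280 (y) x 55 (z) mm. Origin: centre of its underside, on the desk. Its own y axis runs from the lock (at y = -80) to the lever (at y = +80); its x axis points away from the robot when unturned. It may be turned up to about 12 degrees.
- lever_hinge (a point): Hinge of the lever, on the console at its own (0, 80, 60) mm; the hinge axis is the console's y axis.
- lever_knob (a point): Centre of the black ball knob, 28 mm across, on the end of the lever, 85 mm from the hinge; steel rod 10 mm thick below it. Push it along the console's x axis with the fingers behind it; pinched, the ball tends to creep between the fingers, so that the lever lags the hand by up to 0.15 rad.
- lever (a joint): Lever angle, rad: 0 = upright, in the green-marked detent notch; negative = leaning to the console's -x side (the robot), positive to +x; stops at -0.75 and 0.75. Starts at -0.7 to -0.4 and stays where it is left. Bumps (crests near -0.18 and 0.18, felt from 0.31 inwards) enclose the notch; crossing one takes 3 to 6 N at the knob. In the notch it rests within 0.1 of 0.
- keyway (a point): Centre of the key slot in the top face of the aluminium lock plate (60 x 60 x 5 mm), at the console's own (0, -80, 57) mm. Slot 20 mm long along the console's x axis, 8 mm wide along its y axis, bevelled edge; axes are the console's. The brass lock cylinder below has the same slot. The key is home when its collar meets the plate, with the blade's point 19 mm deep.
- cylinder (a joint): Rotation of the lock cylinder, rad: 0 = its slot in line with the plate's, growing clockwise seen from above, stop at 1.6. A spring turns it back (0.03 N m at 0, about 0.13 N m at a quarter turn). The key has about 0.1 rad of play in it and can be turned only when home, its blade below the plate.
- key_grip (a point): Centre of the key's red bow, the part to grasp: 34 (key's x) x 12 (key's y) x 32 mm high; grasp across the 12 mm from above. Axes are the key's, z up. The key, 62 mm high, 50 g, stands upright in its stand. The collar's underside is 27 mm below this point, so when home this point is 27 mm above the keyway. It fits the slot either way round.
- key_stand_mouth (a point): Centre of the slot in the top of the key's stand, a fixed grey block 70 (x) x 60 (y) x 60 mm high on a 90 x 80 mm rubber mat 4 mm thick; the key stands in it up to its collar, 19 mm deep, and is lifted straight out. The stand is on the left or on the right of the console.
- cup: Blue ceramic cup, 72 mm across, 80 mm high, on the desk; origin at the centre of its underside. Leave alone.
- radio: Black hand-held radio lying on its back on the desk, right of the console and farther out, 115 x 58 x 34 mm, with an antenna of 90 mm along its +x; origin at the underside centre. Leave alone.
- stapler: Blue and black stapler, 130 x 36 x 42 mm, on the desk, left of the console and farther out; origin at the underside centre. Leave alone.
- pins (a point): Middle of the two sprung, sticky pins hidden in the long sides of the lock's slot, 13 mm below the keyway. They resist the key with roughly 5 to 15 N while its point goes from about 12 to 18 mm deep: push steadily through, or rock the key a little (a few degrees, or 1 mm sideways) while pushing.
- key_tip (a point): Point of the key's steel blade, 46 mm below the bow's centre. Blade 18 (key's x) x 6 (key's y) x 12 mm high, its lowest 5 mm tapered to 12 x 2 mm; above it a round neck 6 mm thick and 7 mm high, then the collar, 26 mm across and 3 mm thick.
There are look-alikes about, which are no part of the job. Of the things that look like the part that bears key_grip, the smaller one is meant.

How it is judged (in metres and radians):
On the way, in this order (a step that is already met when the one before it is completed fails the run):
1. the lever is in the green-marked notch (value of joint lever between -0.15 and 0.15 rad and contact force between the fingers and lever below 0.3 N), for 0.3 s.
2. the key is fully home in the lock, not yet turned (z of key_grip in the frame of keyway below 0.0295 m and horizontal distance between key_grip and keyway below 0.006 m and value of joint cylinder below 0.4 rad), for 0.1 s.
3. the key is turned a quarter turn clockwise (value of joint cylinder above 1.35 rad), for 0.1 s.
At the end, for the whole second after the job is handed in: The lock cylinder is turned clockwise by at least 1.35 rad and still, the key is home within 2.5 mm and within 6 mm of the lock's axis, the fingers are holding it (over 2 N), and the lever rests within 0.15 rad of upright in its green-marked notch (value of joint cylinder above 1.35 rad and velocity of joint cylinder between -0.1 and 0.1 rad/s and z of key_grip in the frame of keyway below 0.0295 m and horizontal distance between key_grip and keyway below 0.006 m and contact force between the fingers and key above 2 N and value of joint lever between -0.15 and 0.15 rad); the arm keeps its last pose, push and grip.
It fails at once if the cup was moved (distance of cup from where it was at the start of the episode above 0.02 m).
It fails at once if the radio was moved (distance of radio from where it was at the start of the episode above 0.02 m).
It fails at once if the stapler was moved (distance of stapler from where it was at the start of the episode above 0.02 m).
It also fails if it takes over 64 s, if anything falls off the work surface, if the arm or the gripper's body presses on something with over 40 N, if the wrist force passes 120 N, or if a joint passes its speed limit or range.

## Working session

There is one attempt and no reset: what is moved stays moved. The work goes in short steps, Python scripts to look and compute and a shell command to move; the robot and the scene stay as the last step left them, time stands still between calls to the robot, and variables do not carry over. Pictures are saved under pics/ and viewed, at most 10 in all, crops included, and the job is handed in when it is done.

```bash
mkdir -p pics; ls
python3 - <<'E'
from workcell import env
import cv2,numpy as np
for n in("scene","top"):
    im=env.camera(n); cv2.imwrite(f"pics/{n}0.png",im[...,::-1]); i=env.camera_info(n); print(n,np.round(i["K"],1).tolist(),np.round(i["world_from_camera"],3).tolist())
s=env.get_state(); print(s["time"],s["position"],np.round(s["tcp_rot"],3).tolist(),s["gripper_width"])
E
```

```text
pics
scene [[517.3, 0.0, 273.5], [0.0, 517.3, 208.9], [0.0, 0.0, 1.0]] [[-0.573, 0.595, -0.564, 1.124], [0.819, 0.419, -0.391, 0.411], [0.004, -0.686, -0.727, 0.878], [0.0, 0.0, 0.0, 1.0]]
top [[534.6, 0.0, 274.6], [0.0, 534.6, 201.4], [0.0, 0.0, 1.0]] [[0.023, -0.988, 0.152, 0.353], [-1.0, -0.023, 0.001, -0.009], [0.003, -0.152, -0.988, 1.214], [0.0, 0.0, 0.0, 1.0]]
0.1 [ 0.26705562 -0.56447573  0.23028202] [[0.904, 0.428, -0.001], [0.428, -0.904, 0.002], [0.0, -0.002, -1.0]] 0.08544327553499045
```

View pics/scene0.png

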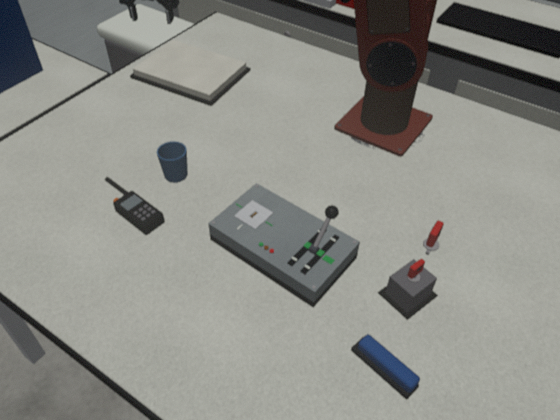

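View pics/top0.png

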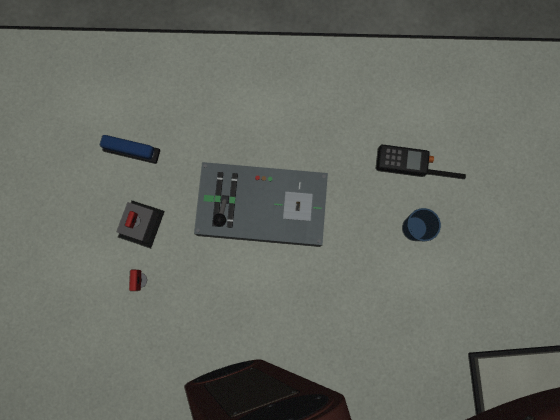

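Look-alikes for the key bow: the red bow in the grey stand (scene 417,268; top 131,218), and a larger red one on the bare desk (scene 434,236; top 136,280). I choose the smaller one, which is in the stand. I'll check it in a close crop and measure.

```bash
cat > h.py <<'E'
from workcell import env
import cv2,numpy as np
def ray(n,uv):
    i=env.camera_info(n);T=np.array(i["world_from_camera"]);d=T[:3,:3]@np.linalg.inv(i["K"])@[uv[0],uv[1],1];return T[:3,3],d/np.linalg.norm(d)
def plane(n,uv,z):
    o,d=ray(n,uv);return o+d*(z-o[2])/d[2]
def tri(a,b):
    (o1,d1),(o2,d2)=ray("scene",a),ray("top",b)
    s=np.linalg.lstsq(np.c_[d1,-d2],o2-o1,rcond=None)[0];p,q=o1+s[0]*d1,o2+s[1]*d2
    return (p+q)/2,np.linalg.norm(p-q)
def blobs(m,amin=8):
    n,l,st,c=cv2.connectedComponentsWithStats(m.astype(np.uint8));return [(np.round(c[i],1).tolist(),st[i].tolist(),l==i) for i in range(1,n) if st[i][4]>=amin]
def proj(n,p):
    i=env.camera_info(n);T=np.linalg.inv(i["world_from_camera"]);q=np.array(i["K"])@(T[:3,:3]@p+T[:3,3]);return q[:2]/q[2]
E
python3 - <<'E'
from h import *
S=cv2.imread("pics/scene0.png");T=cv2.imread("pics/top0.png")
def rect(m):
    c=max(cv2.findContours(m.astype(np.uint8),0,2)[0],key=cv2.contourArea);return cv2.minAreaRect(c)
for n,I in(("scene",S),("top",T)):
    J=I.astype(int);r=(J[...,2]>90)&(J[...,2]>2*J[...,1])
    print(n,"red",[b[:2] for b in blobs(r,15)])
J=T.astype(int)
# plate in top
sub=np.zeros(T.shape[:2],bool);sub[185:228,275:322]=1
g=J.mean(2);print("plate lvl",g[195:222:3,280:318:4].astype(int).tolist())
pl=sub&(g>125);print("plate rect",rect(pl))
print("dark", [b[:2] for b in blobs(sub&(g<60),4)])
print("con bgr",J[175,250],J[150,250],J[230,270])
a=cv2.resize(S[190:330,360:480],None,fx=3.3,fy=3.3,interpolation=2);b=cv2.resize(T[190:300,95:190],None,fx=4.2,fy=4.2,interpolation=2)
h=max(len(a),len(b));P=np.zeros((h,a.shape[1]+b.shape[1],3),np.uint8);P[:len(a),:a.shape[1]]=a;P[:len(b),a.shape[1]:]=b;print(P.shape);cv2.imwrite("pics/c1.png",P)
a=cv2.resize(T[155:255,185:335],None,fx=5,fy=5,interpolation=2);cv2.imwrite("pics/c2.png",a)
E
```

```text
scene red [([436.2, 229.1], [430, 221, 13, 17, 112]), ([416.6, 265.0], [410, 260, 14, 11, 81])]
top red [([129.1, 218.6], [125, 211, 9, 16, 71]), ([132.6, 279.9], [130, 270, 7, 21, 126])]
plate lvl [[83, 84, 123, 122, 123, 122, 123, 123, 106, 82], [84, 92, 124, 124, 123, 124, 124, 125, 99, 79], [83, 102, 127, 126, 110, 114, 123, 125, 89, 79], [87, 111, 124, 126, 97, 110, 125, 127, 86, 82], [81, 123, 128, 126, 60, 116, 125, 124, 84, 86], [83, 126, 129, 129, 72, 124, 127, 126, 84, 81], [82, 125, 127, 126, 124, 125, 123, 123, 83, 82], [83, 127, 127, 126, 128, 127, 124, 125, 81, 81], [84, 82, 74, 101, 107, 123, 124, 123, 82, 83]]
plate rect ((297.1637878417969, 210.1074981689453), (26.17243766784668, 16.883560180664062), 6.709836959838867)
dark [([297.6, 205.3], [296, 202, 4, 9, 21])]
con bgr [83 82 77] [113 123 119] [88 87 80]
(462, 795, 3)
```

View pics/c1.png

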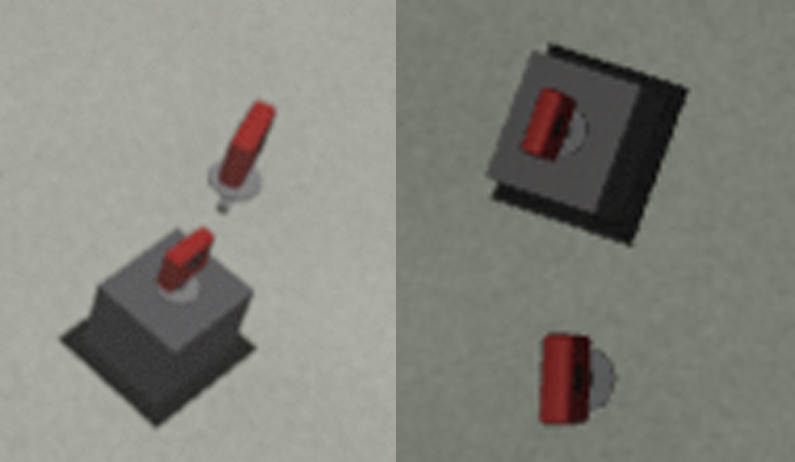

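View pics/c2.png

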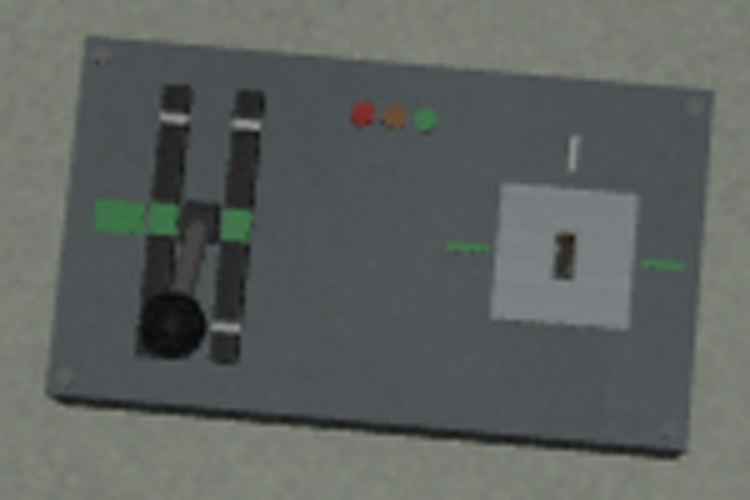

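The crop confirms it: the bow in the stand is smaller (16 px long against 21 px in the top view). The crop also gives the console corners, the lock plate centre (top 297.5,205.8), the knob (top 219,220; scene 332,212) and the stand-top corners.

Run:
```python
from h import *
def c2(p): return ((p[0]+.5)/5-.5+185,(p[1]+.5)/5-.5+155)
def c1(p): return ((p[0]-396+.5)/4.2-.5+95,(p[1]+.5)/4.2-.5+190)
ang=lambda v:np.degrees(np.arctan2(v[1],v[0]))
TL,TR,BR,BL=[plane("top",c2(p),.055) for p in((87,38),(713,92),(685,447),(48,393))]
C=(TL+TR+BR+BL)/4;print("console C",C,"yaw",ang(TL-BL),ang(TR-BR),ang(TL-TR)-90,ang(BL-BR)-90,np.linalg.norm(TL-TR),np.linalg.norm(TL-BL))
yaw=np.radians(np.mean([ang(TL-TR)-90,ang(BL-BR)-90]));R=np.array([[np.cos(yaw),-np.sin(yaw)],[np.sin(yaw),np.cos(yaw)]])
P=np.mean([plane("top",c2(p),.057) for p in((500,184),(638,195),(629,328),(491,318))],0);slot=plane("top",c2((565,256)),.057)
print("plate",P,"slot",slot,"from console",C[:2]+R@[0,-.08])
hg=C[:2]+R@[0,.08];k,e=tri((332,212),c2((172,326)));rel=R.T@(k[:2]-hg);print("knob",k,e,"rel",rel,"ang",np.arctan2(rel[0],k[2]-.06),"hinge",hg)
q=[plane("top",c1(p),.064) for p in((535,52),(641,85),(598,212),(487,178))]
print("stand C",np.mean(q,0),[np.linalg.norm(q[i]-q[(i+1)%4]) for i in range(4)],"yaw",ang(q[0]-q[3]),ang(q[1]-q[2]),ang(q[0]-q[1])-90,ang(q[3]-q[2])-90)
# bow top face: lit part
b=[plane("top",c1(p),.107) for p in((545,89),(562,94),(538,157),(522,151))];print("bow top est",np.mean(b,0))
print(tri((416.6,265),(129.1,218.6)))
# scene check of keyway
S=cv2.imread("pics/scene0.png").astype(int).mean(2);pr=proj("scene",np.r_[P[:2],.057]);print("proj",pr);u,v=pr.astype(int)
sub=np.zeros(S.shape,bool);sub[v-9:v+10,u-9:u+10]=1
print([x[:2] for x in blobs(sub&(S<80),3)])
```

```text
console C [0.52744852 0.02098617 0.055     ] yaw -3.638280838483179 -3.956533702120856 -3.686662621079236 -3.5205740908981653 0.27839826609281715 0.1584431266919868
plate [ 0.52221827 -0.05859585  0.057     ] slot [ 0.52222007 -0.05881403  0.057     ] from console [ 0.52242023 -0.05885565]
knob [0.47927443 0.10537576 0.12427942] 0.001412458222567895 rel [-0.05338302  0.00119482] ang -0.6930542368127824 hinge [0.5324768 0.100828 ]
stand C [0.47994578 0.29268663 0.064     ] [np.float64(0.058050788909802), np.float64(0.06855437096705194), np.float64(0.060171249854468874), np.float64(0.06898906925610583)] yaw -17.18174101884461 -15.418509414795423 -15.942153000124108 -15.540872243256956
bow top est [0.47929591 0.29331626 0.107     ]
(array([0.48122658, 0.29583321, 0.09689416]), np.float64(0.0015927732543812268))
proj [253.53200725 213.12682696]
[]
```

```bash
cat > g.py <<'E'
from h import *
import sys
from scipy.spatial.transform import Rotation as Ro
x,y,z,yaw=map(float,sys.argv[1:5]);s=env.get_state();A=np.array(s["tcp_rot"])
G=Ro.from_euler("z",yaw,degrees=True).as_matrix()@np.diag([1,-1,-1.])
print(s["time"],np.round(s["position"],4),"shift",np.round(A.T@(np.array([x,y,z])-s["position"]),4),"turn",np.round(Ro.from_matrix(A.T@G).as_rotvec(degrees=True),2),"F",np.round(s["force"],1),"gw",round(s["gripper_width"],4),"gf",np.round(s["grasp_force"],1),"j",np.round(s["joint_pos"],0))
E
python3 g.py .4327 .108 .23 -3.6
```

```text
0.1 [ 0.2671 -0.5645  0.2303] shift [ 0.4373 -0.5371  0.0013] turn [-1.000e-01  1.000e-02  2.891e+01] F [-0.7  0.   0.7] gw 0.0854 gf 0.0 j [-72.  13.  88.   0.  80.  -7.]
```

```bash
r="[0.4373,-0.5371,0.0013,-0.1,0,28.9]"; python3 -m creep '[[0.4373,-0.5371,0.0013,-0.1,0,28.9],[0.4373,-0.5371,0.0013,-0.1,0,28.9],[0.4373,-0.5371,0.0013,-0.1,0,28.9],[0.4373,-0.5371,0.0013,-0.1,0,28.9],[0.4373,-0.5371,0.0013,-0.1,0,28.9],[0.4373,-0.5371,0.0013,-0.1,0,28.9],[0.4373,-0.5371,0.0013,-0.1,0,28.9],[0.4373,-0.5371,0.0013,-0.1,0,28.9],[0.4373,-0.5371,0.0013,-0.1,0,28.9],[0.4373,-0.5371,0.0013,-0.1,0,28.9],[0.4373,-0.5371,0.0013,-0.1,0,28.9],[0.4373,-0.5371,0.0013,-0.1,0,28.9],[0.4373,-0.5371,0.0013,-0.1,0,28.9],[0.4373,-0.5371,0.0013,-0.1,0,28.9]]' 0 40; python3 g.py .4327 .108 .115 -3.6
```

```text
time: 1.85
position: [0.4327, 0.1063, 0.2298]
tcp_rot: [[0.998, -0.064, -0.0], [-0.064, -0.998, -0.002], [-0.0, 0.002, -1.0]]
force: [-0.2, -0.6, 0.6]
gripper_width: -0.0
grasp_force: 0.0
1.85 [0.4327 0.1063 0.2298] shift [-1.000e-04 -2.000e-03  1.148e-01] turn [ 0.12  0.   -0.09] F [-0.2 -0.6  0.6] gw -0.0 gf 0.0 j [  4. -13. 113.  -0.  80.  97.]
```

```bash
python3 -m creep '[[0,-0.002,0.06,0,0,0],[0,-0.002,0.115,0,0,0],[0.01,-0.002,0.115,0,0,0],[0.02,-0.002,0.115,0,0,0],[0.03,-0.002,0.115,0,0,0],[0.04,-0.002,0.115,0,0,0],[0.045,-0.002,0.115,0,0,0]]'; python3 g.py .5055 .1025 .115 -3.6
```

```text
time: 2.72
position: [0.4808, 0.1063, 0.1178]
tcp_rot: [[0.998, -0.063, 0.005], [-0.063, -0.998, -0.001], [0.005, 0.001, -1.0]]
force: [-2.3, -0.4, 1.9]
gripper_width: -0.0003
grasp_force: 0.8
2.725 [0.4808 0.1063 0.1178] shift [0.0249 0.0022 0.0029] turn [ 0.07 -0.29 -0.02] F [-2.3 -0.4  1.9] gw -0.0003 gf 0.8 j [  3.   1. 113.  -0.  66.  97.]
```

```bash
python3 -m creep '[[0.006,0.001,0,0,0,0],[0.011,0.001,0,0,0,0],[0.016,0.002,0,0,0,0],[0.02,0.002,0,0,0,0],[0.022,0.002,0,0,0,0]]'; python3 -m creep '[[0.003,0,0,0,0,0],[0.005,0,0,0,0,0],[0.006,0,0,0,0,0]]'
python3 - <<'E'
from h import *
im=env.camera("scene");cv2.imwrite("pics/s1.png",cv2.resize(im[150:330,190:450],None,fx=3,fy=3)[...,::-1])
E
```

```text
time: 3.35
position: [0.5006, 0.103, 0.1152]
tcp_rot: [[0.998, -0.063, 0.002], [-0.063, -0.998, -0.002], [0.002, 0.002, -1.0]]
force: [0.6, -0.8, -0.2]
gripper_width: 0.0001
grasp_force: 0.0
time: 3.72
position: [0.5059, 0.1027, 0.115]
tcp_rot: [[0.998, -0.063, 0.0], [-0.063, -0.998, -0.002], [0.0, 0.002, -1.0]]
force: [-1.3, 0.1, -0.2]
gripper_width: -0.0003
grasp_force: 0.2
```

View pics/s1.png

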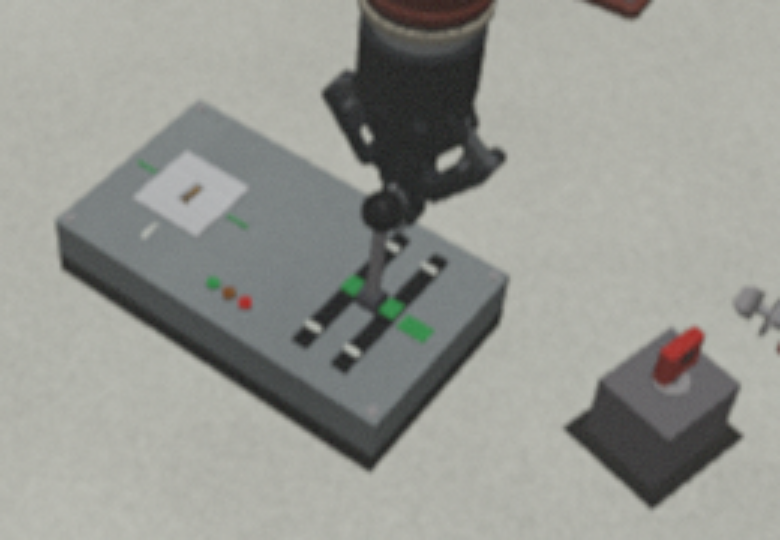

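Run:
```python
from h import *
for a in(-.3,-.2,-.1,0,.1):
    r=np.radians(-3.6);print(a,proj("scene",np.array([.5325+.085*np.sin(a)*np.cos(r),.1008+.085*np.sin(a)*np.sin(r),.06+.085*np.cos(a)])))
im=env.camera("top");cv2.imwrite("pics/t1.png",cv2.resize(im[190:330,80:240],None,fx=4,fy=4)[...,::-1])
J=im.astype(int);print([b[:2] for b in blobs((J[...,0]>90)&(J[...,0]>2*J[...,1]),8)])
```

```text
-0.3 [323.66375673 214.05340264]
-0.2 [321.30828649 215.75568951]
-0.1 [318.84469316 217.82128992]
0 [316.30005315 220.23199258]
0.1 [313.70336815 222.96429694]
[([257.2, 177.5], [256, 176, 4, 4, 13]), ([129.2, 218.6], [125, 211, 9, 16, 78]), ([108.0, 280.0], [99, 271, 18, 19, 281])]
```

View pics/t1.png

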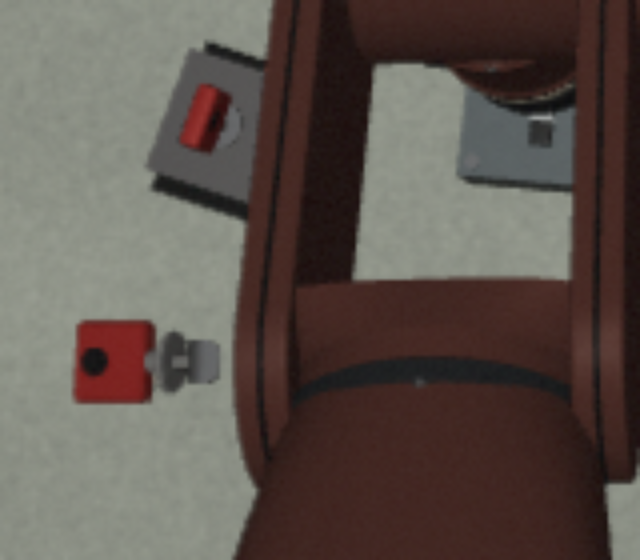

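The lever knob now projects at (317,220), which matches angle ≈ 0. The look-alike key has toppled on the desk by itself and isn't in the way. The real key hasn't moved. Retracting.

```bash
python3 -m creep '[[-0.01,0,0,0,0,0],[-0.045,0,0,0,0,0],[-0.045,0,-0.06,0,0,0],[-0.045,0,-0.12,0,0,0],[-0.045,0,-0.12,0,0,0],[-0.045,0,-0.12,0,0,0]]' 0.5 40; python3 g.py .480 .293 .18 164
```

```text
time: 4.58
position: [0.4603, 0.1058, 0.2347]
tcp_rot: [[0.998, -0.062, 0.0], [-0.062, -0.998, -0.002], [0.001, 0.002, -1.0]]
force: [-1.0, 0.2, -0.8]
gripper_width: 0.0427
grasp_force: 0.0
4.575 [0.4603 0.1058 0.2347] shift [ 0.008  -0.1881  0.0544] turn [ 6.0000e-02  1.3000e-01 -1.6758e+02] F [-1.   0.2 -0.8] gw 0.0427 gf 0.0 j [  3.  -9. 109.  -0.  80.  97.]
```

```bash
python3 -m creep '[[0.008,-0.188,0,0,0,-167.6],[0.008,-0.188,0,0,0,-167.6],[0.008,-0.188,0,0,0,-167.6],[0.008,-0.188,0,0,0,-167.6],[0.008,-0.188,0,0,0,-167.6],[0.008,-0.188,0,0,0,-167.6],[0.008,-0.188,0,0,0,-167.6],[0.008,-0.188,0,0,0,-167.6],[0.008,-0.188,0,0,0,-167.6],[0.008,-0.188,0,0,0,-167.6],[0.008,-0.188,0,0,0,-167.6],[0.008,-0.188,0,0,0,-167.6],[0.008,-0.188,0,0,0,-167.6],[0.008,-0.188,0.054,0,0,-167.6],[0.008,-0.188,0.054,0,0,-167.6],[0.008,-0.188,0.054,0,0,-167.6],[0.008,-0.188,0.054,0,0,-167.6],[0.008,-0.188,0.054,0,0,-167.6],[0.008,-0.188,0.054,0,0,-167.6]]'; python3 g.py .480 .293 .075 164
python3 - <<'E'
from h import *
r=np.radians(-3.6);P=[]
im=env.camera("scene");cv2.imwrite("pics/s2.png",cv2.resize(im[150:330,260:480],None,fx=3.3,fy=3.3)[...,::-1])
E
```

```text
time: 6.95
position: [0.4804, 0.2927, 0.1804]
tcp_rot: [[-0.961, 0.277, -0.0], [0.277, 0.961, -0.002], [-0.0, -0.002, -1.0]]
force: [1.0, -0.5, 0.8]
gripper_width: 0.0426
grasp_force: 0.0
6.95 [0.4804 0.2927 0.1804] shift [0.0005 0.0004 0.1054] turn [-0.11  0.02 -0.06] F [ 1.  -0.5  0.8] gw 0.0426 gf 0.0 j [ 23.   7. 100.  -0.  74. -51.]
```

View pics/s2.png

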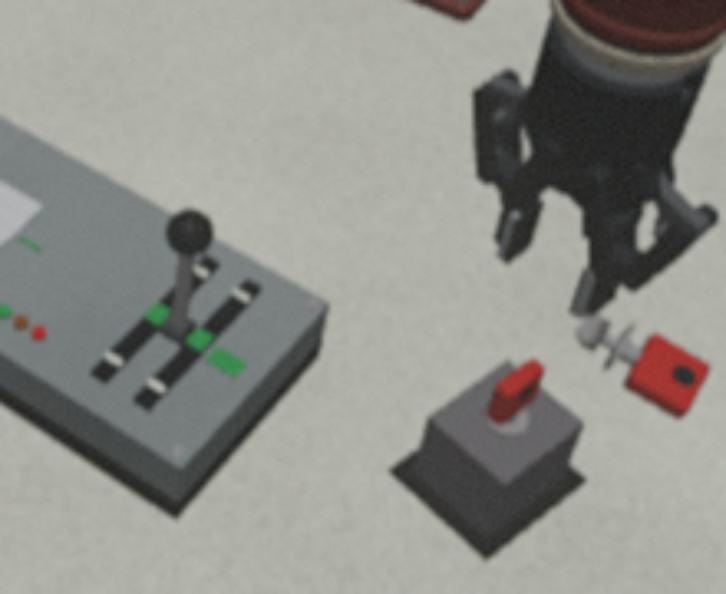

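The lever stands upright in its notch (knob at 317,220), and the gripper is over the key. Descending and gripping.

```bash
python3 -m creep '[[0,0,0.05,0,0,0],[0,0,0.09,0,0,0],[0,0,0.105,0,0,0],[0,0,0.105,0,0,0]]'; python3 -m creep '[[0,0,0,0,0,0],[0,0,0,0,0,0],[0,0,0,0,0,0],[0,0,0,0,0,0],[0,0,0,0,0,0]]' 0 60; python3 g.py .480 .293 .075 164
```

```text
time: 7.5
position: [0.4802, 0.2924, 0.0752]
tcp_rot: [[-0.961, 0.276, -0.001], [0.276, 0.961, -0.002], [0.001, -0.003, -1.0]]
force: [-0.5, -0.3, 0.0]
gripper_width: 0.0426
grasp_force: 0.0
time: 8.12
position: [0.4822, 0.2937, 0.0777]
tcp_rot: [[-0.961, 0.275, 0.004], [0.275, 0.961, 0.0], [-0.004, 0.001, -1.0]]
force: [1.3, 1.6, 5.9]
gripper_width: 0.0107
grasp_force: 61.2
8.125 [0.4822 0.2937 0.0777] shift [ 0.002  -0.0012  0.0027] turn [0.09 0.22 0.01] F [1.3 1.6 5.9] gw 0.0107 gf 61.2 j [ 23.  14. 104.  -0.  62. -51.]
```

```bash
python3 -m creep '[[0,0,-0.01,0,0,0],[0,0,-0.03,0,0,0],[0,0,-0.06,0,0,0],[0,0,-0.08,0,0,0],[0,0,-0.08,0,0,0],[0,0,-0.08,0,0,0],[0,0,-0.08,0,0,0]]'; python3 g.py .522 -.0588 .155 176.4
python3 - <<'E'
from h import *
J=np.hstack([cv2.resize(env.camera("scene")[200:310,360:480],(384,352)),cv2.resize(env.camera("top")[175:285,85:205],(384,352))]);cv2.imwrite("pics/k1.png",J[...,::-1])
E
```

```text
time: 9.0
position: [0.4797, 0.2923, 0.1542]
tcp_rot: [[-0.961, 0.275, -0.002], [0.275, 0.961, -0.003], [0.001, -0.003, -1.0]]
force: [0.2, 0.3, -0.7]
gripper_width: 0.0109
grasp_force: 60.2
9.0 [0.4797 0.2923 0.1542] shift [-1.374e-01 -3.259e-01  1.000e-04] turn [ -0.18  -0.09 -12.39] F [ 0.2  0.3 -0.7] gw 0.0109 gf 60.2 j [ 23.   8. 101.  -0.  71. -51.]
```

View pics/k1.png

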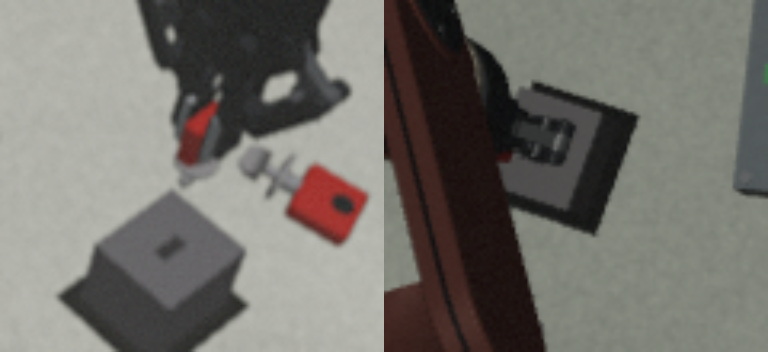

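The key is out of the stand, and the empty slot shows at scene (413,277). I'll measure the slot and the keyway in the same camera.

Run:
```python
from h import *
im=env.camera("scene").astype(int);g=im.mean(2)
def dark(u,v,w,frac):
    s=g[v-w:v+w+1,u-w:u+w+1];bg=np.percentile(s,70);W=np.clip(bg*frac-s,0,None)
    m=blobs(W>0,4);m=max(m,key=lambda b:b[1][4]);W=W*m[2];yy,xx=np.mgrid[v-w:v+w+1,u-w:u+w+1];return (xx*W).sum()/W.sum(),(yy*W).sum()/W.sum(),m[1][4]
for nm,u,v,z,fr in(("mouth",413,277,.064,.8),("keyway",254,214,.057,.8)):
    a=dark(u,v,8,fr);print(nm,a,plane("scene",a[:2],z))
# plate centroid in scene
m=np.zeros(g.shape,bool);m[190:240,225:285]=1
print(im[205,250],im[200,235]); b=max(blobs(m&(g>np.percentile(g[190:240,225:285],75)),50),key=lambda b:b[1][4]);print("plate",b[:2])
h,_=cv2.findContours(b[2].astype(np.uint8),0,2);r=cv2.minAreaRect(max(h,key=cv2.contourArea));print(r,plane("scene",r[0],.057))
```

```text
mouth (np.float64(412.809244614126), np.float64(277.14507772020727), 34) [0.48598001 0.2964646  0.064     ]
keyway (np.float64(253.01274585210416), np.float64(214.3816064168773), 23) [ 0.52583958 -0.05731262  0.057     ]
[177 180 180] [150 152 147]
plate ([253.2, 213.8], [235, 201, 37, 27, 476])
((253.00003051757812, 213.50003051757812), (23.33452033996582, 27.577163696289062), 45.0) [ 0.52376755 -0.05888162  0.057     ]
```

```bash
python3 -m creep '[[0,0,-0.06,0,0,0],[0,0,-0.11,0,0,0],[-0.138,-0.3255,-0.11,0,0,-12.4],[-0.138,-0.3255,-0.11,0,0,-12.4],[-0.138,-0.3255,-0.11,0,0,-12.4],[-0.138,-0.3255,-0.11,0,0,-12.4],[-0.138,-0.3255,-0.11,0,0,-12.4],[-0.138,-0.3255,-0.11,0,0,-12.4],[-0.138,-0.3255,-0.11,0,0,-12.4],[-0.138,-0.3255,-0.11,0,0,-12.4],[-0.138,-0.3255,-0.05,0,0,-12.4],[-0.138,-0.3255,0.02,0,0,-12.4],[-0.138,-0.3255,0.04,0,0,-12.4],[-0.138,-0.3255,0.04,0,0,-12.4],[-0.138,-0.3255,0.04,0,0,-12.4],[-0.138,-0.3255,0.04,0,0,-12.4]]'; python3 g.py .523 -.0588 .095 176.4
python3 - <<'E'
from h import *
S=env.camera("scene");print(proj("scene",np.array([.523,-.0588,.084])),proj("top",np.array([.523,-.0588,.084])))
J=np.hstack([cv2.resize(S[150:250,200:310],(396,360),interpolation=2),cv2.resize(env.camera("top")[155:255,245:355],(396,360),interpolation=2)]);cv2.imwrite("pics/k2.png",J[...,::-1])
E
```

```text
time: 11.15
position: [0.5253, -0.0582, 0.1186]
tcp_rot: [[-0.998, 0.062, 0.004], [0.062, 0.998, -0.003], [-0.004, -0.002, -1.0]]
force: [0.5, -0.9, -0.9]
gripper_width: 0.0111
grasp_force: 60.2
11.15 [ 0.5253 -0.0582  0.1186] shift [ 0.0023 -0.0007  0.0236] turn [-0.14  0.25  0.05] F [ 0.5 -0.9 -0.9] gw 0.0111 gf 60.2 j [ -15.    6.  108.   -0.   66. -101.]
[252.92409563 204.67320159] [298.16947958 203.6216887 ]
```

View pics/k2.png

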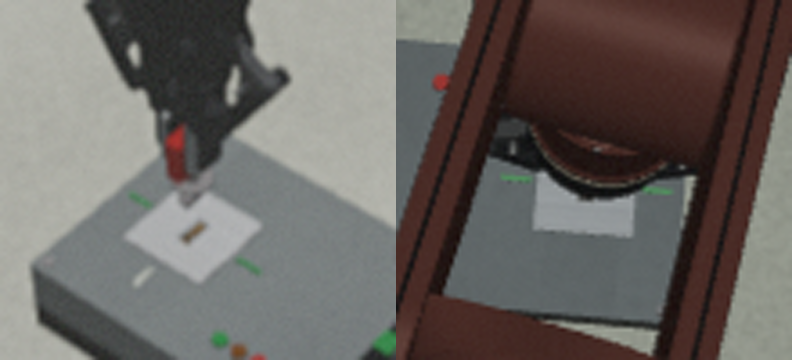

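```bash
python3 -m creep '[[0.002,-0.0007,0.01,0,0,0],[0.002,-0.0007,0.02,0,0,0],[0.002,-0.0007,0.024,0,0,0],[0.002,-0.0007,0.024,0,0,0],[0.002,-0.0007,0.024,0,0,0]]'; python3 g.py .523 -.0588 .0857 176.4;  python3 -m creep '[[0,0,0.003,0,0,0],[0,0,0.006,0,0,0],[0,0,0.009,0,0,0],[0,0,0.009,0,0,0],[0,0,0.009,0,0,0]]'; python3 g.py .523 -.0588 .0857 176.4
```

```text
time: 11.88
position: [0.5215, -0.0588, 0.0922]
tcp_rot: [[-0.998, 0.063, -0.0], [0.063, 0.998, -0.002], [0.0, -0.002, -1.0]]
force: [0.4, 0.2, -0.5]
gripper_width: 0.011
grasp_force: 60.3
11.875 [ 0.5215 -0.0588  0.0922] shift [-0.0015  0.0001  0.0065] turn [-0.09 -0.01  0.01] F [ 0.4  0.2 -0.5] gw 0.011 gf 60.3 j [ -15.    7.  109.   -0.   63. -101.]
time: 12.5
position: [0.5231, -0.0591, 0.0838]
tcp_rot: [[-0.998, 0.063, 0.004], [0.063, 0.998, -0.002], [-0.004, -0.002, -1.0]]
force: [6.1, -1.0, 0.9]
gripper_width: 0.0111
grasp_force: 60.5
12.5 [ 0.5231 -0.0591  0.0838] shift [ 0.0001  0.0003 -0.0019] turn [-0.12  0.23  0.01] F [ 6.1 -1.   0.9] gw 0.0111 gf 60.5 j [ -15.    8.  110.   -0.   62. -101.]
```

The tip is about 6 mm into the slot, and the side force pushes +x, so I'll ease the command toward +x and press on.

```bash
python3 -m creep '[[-0.001,0,0,0,0,0],[-0.002,0,0.002,0,0,0],[-0.002,0,0.004,0,0,0],[-0.002,0,0.006,0,0,0],[-0.002,0,0.006,0,0,0]]'; python3 g.py .523 -.0588 .07 176.4; python3 -m creep '[[0,0,0.002,0,0,0],[0,0,0.004,0,0,0],[0,0,0.006,0,0,0],[0,0,0.006,0,0,0]]'; python3 g.py .523 -.0588 .07 176.4
```

```text
time: 13.12
position: [0.5235, -0.0593, 0.0773]
tcp_rot: [[-0.998, 0.063, 0.0], [0.063, 0.998, -0.002], [-0.0, -0.002, -1.0]]
force: [1.9, -2.4, 3.2]
gripper_width: 0.011
grasp_force: 60.8
13.125 [ 0.5235 -0.0593  0.0773] shift [0.0006 0.0004 0.0073] turn [-0.12  0.02  0.  ] F [ 1.9 -2.4  3.2] gw 0.011 gf 60.8 j [ -15.    9.  109.   -0.   62. -101.]
time: 13.62
position: [0.5241, -0.0595, 0.0746]
tcp_rot: [[-0.998, 0.062, 0.001], [0.062, 0.998, -0.003], [-0.001, -0.003, -1.0]]
force: [-9.1, 0.0, 28.4]
gripper_width: 0.0109
grasp_force: 64.4
13.625 [ 0.5241 -0.0595  0.0746] shift [0.0012 0.0006 0.0046] turn [-0.15  0.04  0.02] F [-9.1  0.  28.4] gw 0.0109 gf 64.4 j [ -15.    9.  109.   -0.   61. -101.]
```

Pins are resisting at about 15 mm depth. Rocking while pushing, with a firmer grip.

```bash
python3 -m creep '[[0.001,0.001,0.0005,0,0,3],[0.001,-0.001,0.001,0,0,-3],[0.001,0.001,0.0015,0,0,3],[0.001,-0.001,0.002,0,0,-3],[0.001,0.001,0.002,0,0,3],[0.001,-0.001,0.002,0,0,-3],[0.001,0,0.002,0,0,0],[0.001,0,0.002,0,0,0]]' 0 90; python3 g.py .523 -.0588 .07 176.4
```

```text
time: 14.62
position: [0.5257, -0.0595, 0.0746]
tcp_rot: [[-0.998, 0.063, 0.006], [0.063, 0.998, -0.003], [-0.006, -0.003, -1.0]]
force: [-6.8, 1.5, 32.3]
gripper_width: 0.0106
grasp_force: 89.3
14.625 [ 0.5257 -0.0595  0.0746] shift [0.0027 0.0006 0.0046] turn [-0.16  0.37  0.01] F [-6.8  1.5 32.3] gw 0.0106 gf 89.3 j [ -15.    9.  110.   -0.   61. -101.]
```

```bash
python3 -m creep '[[0.001,0.0015,0.001,2,0,0],[0.001,0,0.001,0,0,0],[0.001,-0.0015,0.002,-2,0,0],[0.001,0,0.002,0,0,0],[0.001,0.0015,0.003,2,0,0],[0.001,0.0015,0.003,2,0,0],[0.001,-0.0015,0.003,-2,0,0],[0.001,-0.0015,0.003,-2,0,0],[0.001,0,0.003,0,0,0]]' 0 100; python3 g.py .523 -.0588 .07 176.4
python3 - <<'E'
from h import *
J=cv2.resize(env.camera("scene")[175:235,215:295],(800,600),interpolation=2);cv2.imwrite("pics/k3.png",J[...,::-1])
for z in(.057,.060,.068,.084,.1):print(z,(proj("scene",np.array([.5235,-.0588,z]))-[215,175])*10)
E
```

```text
time: 15.75
position: [0.5258, -0.0594, 0.0746]
tcp_rot: [[-0.998, 0.064, 0.008], [0.064, 0.998, -0.003], [-0.008, -0.002, -1.0]]
force: [-13.9, 2.4, 52.6]
gripper_width: 0.0102
grasp_force: 101.9
15.75 [ 0.5258 -0.0594  0.0746] shift [0.0029 0.0004 0.0046] turn [-0.12  0.47 -0.06] F [-13.9   2.4  52.6] gw 0.0102 gf 101.9 j [ -15.    9.  110.   -0.   61. -101.]
0.057 [381.03935283 384.41838371]
0.06 [380.68951586 374.97937738]
0.068 [379.74990284 349.62753042]
0.084 [377.84085433 298.11919173]
0.1 [375.89097957 245.50931358]
```

View pics/k3.png

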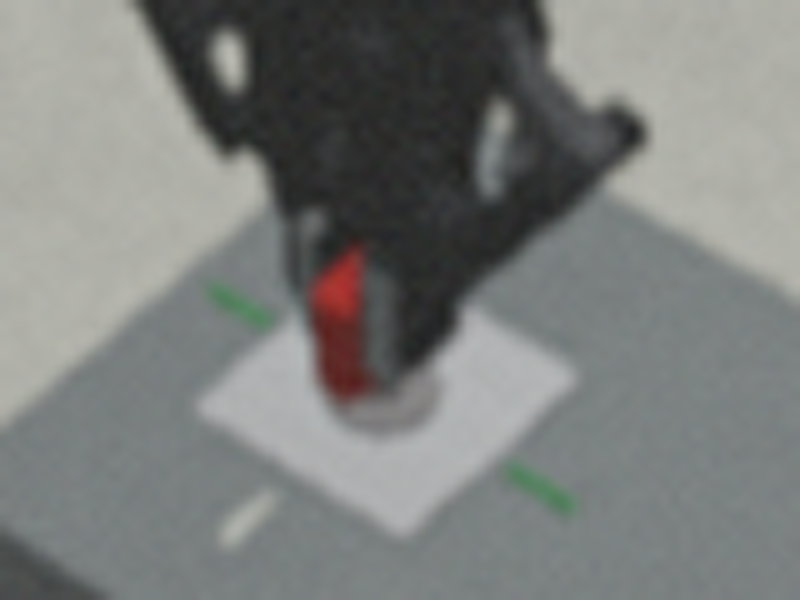

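The collar's front edge at crop (385,435) sits on the plate (431 predicted), so the key is home. Easing the push, then turning in steps.

```bash
python3 -m creep '[[0,0,-0.002,0,0,0],[0.0,0,-0.003,0,0,0],[0.0,0,-0.003,0,0,0]]'; python3 g.py .523 -.0588 .07 176.4; python3 -m creep '[[0,0,0,0,0,5],[0,0,0,0,0,10],[0,0,0,0,0,15],[0,0,0,0,0,20],[0,0,0,0,0,25],[0,0,0,0,0,30],[0,0,0,0,0,30]]'; python3 g.py .523 -.0588 .07 146.4; python3 -c "
from h import *;print(env.get_state()['ft_torque'])"
```

```text
time: 16.18
position: [0.5256, -0.0593, 0.0747]
tcp_rot: [[-0.998, 0.062, 0.009], [0.062, 0.998, -0.003], [-0.009, -0.003, -1.0]]
force: [-2.1, 1.3, 30.9]
gripper_width: 0.0103
grasp_force: 98.6
16.175 [ 0.5256 -0.0593  0.0747] shift [0.0027 0.0004 0.0046] turn [-0.15  0.5   0.02] F [-2.1  1.3 30.9] gw 0.0103 gf 98.6 j [ -15.    9.  110.   -0.   61. -101.]
time: 17.05
position: [0.5251, -0.0598, 0.0746]
tcp_rot: [[-0.833, 0.553, 0.007], [0.553, 0.833, -0.004], [-0.008, 0.001, -1.0]]
force: [-3.5, 0.5, 31.5]
gripper_width: 0.0102
grasp_force: 98.9
17.05 [ 0.5251 -0.0598  0.0746] shift [ 0.0024 -0.0003  0.0046] turn [ 0.04  0.47 -0.  ] F [-3.5  0.5 31.5] gw 0.0102 gf 98.9 j [-15.   9. 110.  -0.  61. -71.]
[-0.11823508  0.89900993  0.03207125]
```

```bash
python3 -m creep '[[0,0,0,0,0,6],[0,0,0,0,0,12],[0,0,0,0,0,18],[0,0,0,0,0,24],[0,0,0,0,0,30],[0,0,0,0,0,35],[0,0,0,0,0,35]]'; python3 g.py .523 -.0588 .07 111.4; python3 -c "
from h import *;print(env.get_state()['ft_torque'])"
```

```text
time: 17.92
position: [0.5242, -0.0605, 0.0747]
tcp_rot: [[-0.365, 0.931, 0.005], [0.931, 0.365, -0.005], [-0.006, 0.003, -1.0]]
force: [-8.3, -2.9, 35.9]
gripper_width: 0.0102
grasp_force: 99.4
17.925 [ 0.5242 -0.0605  0.0747] shift [ 0.002  -0.0005  0.0046] turn [0.16 0.37 0.01] F [-8.3 -2.9 35.9] gw 0.0102 gf 99.4 j [-15.   9. 110.  -0.  61. -36.]
[-0.53672529  1.86455362  0.07686732]
```

```bash
python3 -m creep '[[0,-0.0003,0,0,0,6],[0,-0.0006,0,0,0,12],[0,-0.001,0,0,0,18],[0,-0.001,0,0,0,24],[0,-0.001,0,0,0,29],[0,-0.001,0,0,0,29],[0,-0.001,0,0,0,29]]'; python3 g.py .523 -.0588 .07 82.4; python3 -c "
from h import *;print(env.get_state()['ft_torque'])"
```

```text
time: 18.8
position: [0.5231, -0.0605, 0.0746]
tcp_rot: [[0.131, 0.991, 0.004], [0.991, -0.131, -0.004], [-0.004, 0.005, -1.0]]
force: [-9.9, -1.5, 36.4]
gripper_width: 0.0105
grasp_force: 99.6
18.8 [ 0.5231 -0.0605  0.0746] shift [ 0.0017 -0.0003  0.0046] turn [0.29 0.21 0.05] F [-9.9 -1.5 36.4] gw 0.0105 gf 99.6 j [-15.   9. 110.  -0.  61.  -7.]
[-0.24869102  1.93075564  0.0404614 ]
```

```bash
python3 -m creep '[[0,-0.0003,0,0,0,1],[0,-0.0006,0,0,0,2],[0,-0.0006,0,0,0,3],[0,-0.0006,0,0,0,3]]'
python3 - <<'E'
from h import *
for n in("scene","top"):
    J=env.camera(n).astype(int);print(n,[b[:2] for b in blobs((J[...,0]>80)&(J[...,0]>2*J[...,1]),6)])
s=env.get_state();print(s['ft_torque'],s['force'],s['joint_torque'][5])
for q in range(4):
    env.camera("scene");print(env.get_state()['ft_torque'])
J=env.camera("scene").astype(int);m=(J[...,0]>80)&(J[...,0]>1.8*J[...,1]);
for r in m[175:235,215:295]: 
    if r.any(): print(''.join('#' if x else '.' for x in r))
E
```

```text
time: 19.3
position: [0.5229, -0.0604, 0.0746]
tcp_rot: [[0.183, 0.983, 0.005], [0.983, -0.183, -0.004], [-0.003, 0.006, -1.0]]
force: [-7.4, -2.0, 34.7]
gripper_width: 0.0102
grasp_force: 99.4
scene [([256.4, 205.8], [254, 199, 6, 14, 53]), ([271.5, 250.5], [270, 249, 4, 4, 12]), ([461.2, 263.2], [450, 252, 24, 23, 302])]
top [([257.2, 177.5], [256, 176, 4, 4, 13]), ([108.0, 280.1], [99, 271, 18, 20, 288])]
[-0.1940746   1.64424042  0.29662124] [-7.07692345 -1.69826829 34.30995436] 0.2937643323093653
[-0.28420139  1.61448729  0.30969228]
[-0.16918809  1.6037843   0.26297239]
[-0.21774646  1.59672161  0.31060856]
[-0.28136744  1.6361264   0.30892113]
.......................................##.......................................
.......................................####.....................................
.......................................####.....................................
.......................................#####....................................
.......................................######...................................
.......................................######...................................
.......................................#####....................................
........................................####....................................
........................................####....................................
........................................####....................................
........................................####....................................
........................................####....................................
........................................####....................................
.......................................#####....................................
.........................................##.....................................
```

The torque jumped from 0.04 to 0.30 N m, which is the stop at a quarter turn. A quick numeric check of the lever, then I hand in.

Run:
```python
from h import *
g=env.camera("scene").astype(int).mean(2);m=np.zeros(g.shape,bool);m[205:236,300:340]=1
print([b[:2] for b in blobs(m&(g<50),40)])
s=env.get_state();print(s['time'],s['force'],s['ft_torque'][2],s['grasp_force'],np.abs(s['joint_velocities']).max())
print(env.close_job())
```

```text
[([316.9, 220.8], [311, 215, 13, 12, 93])]
19.7 [-6.34834439 -1.54965427 34.39461183] 0.23958304563285768 99.41314101219177 0.11144439909691085
the job is handed in; nothing more can be done
None
```

I handed in the job at 19.7 s with the lever upright in its green notch and the key home, turned clockwise to the stop and still gripped; the hand-in returned no verdict, and I did not re-check the cup, radio and stapler, though no move was aimed near them.

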